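# Check the heel stop of an infant foot-length gauge with a square

## Task

Get the infant foot-length gauge ready and check it: press its sprung, hinged foot plate down until the catch snaps and the plate stays shut by itself, with nothing touching the gauge for a moment. Then take the small metal square standing on the desk, stand it on its foot on the closed foot plate and press it into the corner, so that its foot lies flat on the plate and the back of its upright blade lies flat against the upright heel stop. Finish still holding the square in the gripper, pressed there with a light steady push of several newtons both down on the plate and against the heel stop; do not let go, and leave the carton, label roll, vial and pen where they are.

Things in the scene. Friction and masses are not known exactly. Their poses are not given: they have to be found in the camera images.
- gauge: Infant foot-length gauge, fixed to the desk: a white open-topped housing 200 mm long (its x) by 100 mm wide (y), walls 30 mm high. Origin: centre of its underside, on the desk top; z up. +x is the heel-stop end, the hinge lies there too; the plate's free edge and the catch are at the -x end (nearer the robot).
- plate_hinge (a joint): Angle of the white hinged foot plate, rad: 0 = shut and level, 0.5 to 0.75 at the start. Hinge axis along gauge y at gauge x = 76, z = 30 mm. A weak spring (1 N at the free edge) pushes it open; in the last 0.07 rad a catch resists with 5 to 8 N near the free edge, then snaps over and holds the plate at 0. Until it snaps, the plate springs up when let go.
- foot_plate: Panel of the foot plate, 170 x 100 x 8 mm, turning with it. Origin on the hinge axis at the panel's underside; axes parallel to the gauge's when shut; it lies from x = -172 to -2, y = -50 to 50, z = 0 to 8 mm. Shut, its free edge is at gauge x = -96 mm and its flat top 38 mm above the desk.
- heel_stop: Upright aluminium heel stop, fixed to the gauge: a plate 10 mm thick, 92 mm wide (along the gauge's y), its top 93 mm above the desk. Axes parallel to the gauge's. Origin: centre of its lower edge, at gauge x = 87 mm, z = 25 mm. Its flat front face, looking to the gauge's -x, is at gauge x = 82 mm. Friction on stop and plate is 0.5 to 0.75: dragging the square on the plate can feel like touching.
- square: Loose metal L-shaped square, 0.2 kg, standing on its foot on the desk. Foot: bar 100 mm long (x), 20 wide (y), 30 high. Upright blade at the +x end: 8 mm thick, 20 wide, top 70 mm above the underside, its back flush at x = 50 mm. Origin: centre of the foot's underside; z up. Pinch the foot across its 20 mm. Home, its origin is at gauge x = 32, z = 38 mm, x axis along gauge x.
- square_back (a point): Point on the back face of the square's blade: 50 mm along the square's x from its origin, 15 mm above its underside.
- carton: Bystander: small carton 26 x 70 x 16 mm lying on the desk; origin under its centre.
- label_roll: Bystander: roll of labels, 67 mm across, 25 mm high, lying flat; origin under its centre.
- vial: Bystander: glass vial 16 mm across, 38 mm high, standing; origin under its centre.
- pen: Bystander: pen 142 mm long, 10 mm thick, lying on the desk; origin under its centre.

How it is judged:
By the outcome, as a careful person would: the job done as asked, in the order asked, and still so for the second after the job is handed in, while the arm keeps its last pose, push and grip.
It also fails if it takes over 64 s, if anything falls off the work surface, if the arm or the gripper's body presses on something with over 40 N, if the wrist force passes 120 N, or if a joint passes its speed limit or range.

## Robot

A 6-joint arm with a two-finger parallel gripper is mounted at the origin on a cart in front of the work surface, level with it; the furniture and walls round the work are solid. World frame = base frame: x ahead of the robot, y to its left, z up, the work surface at z = 0. Lengths are in mm, angles in degrees, forces in N, time in s.
With the tool pointing down it reaches from about 425 to 950 mm from the base axis. Payload 14.7 kg.
Tool frame: the origin (TCP) lies on the centre line of the jaws, within the pads' length; the fingertips stand 25 mm ahead of it and the grasp point (between the pads) lies 6 mm ahead of it; z points along the fingers, y is the line along which they close (so a half turn about z gives the same grasp; the last joint's range is limited). The gripper opens to 85 mm and grips with 20 to 120 N. Pads are 22 mm wide; open, the fingers measure 114 mm over their backs; the gripper's body (76 mm by 85 mm) begins 54 mm behind the grasp point. The pads swing forward as they close: fully open they stand 13 mm farther back than shut.
Start: joints at [73.419, 27.513, 91.461, -0, 61.026, -2.67], TCP at [156.25, 630.935, 256.297] pointing down, gripper open.
Joint ranges: [-157.49, 157.49], [-46.99, 117.5], [13.45, 153.17], [-89.5, 269.5], [5.16, 153.95], [-167.48, 167.48]. Speed limits (degrees/s): [108.29, 108.29, 136.94, 172.46, 172.46, 172.46].

## Interface

Orientations are given as [roll, pitch, yaw] about the fixed x, y, z axes, in that order (R = Rz(yaw) Ry(pitch) Rx(roll)).
In Python, from rig import r, viewer, job gives the robot as it stands (r), with the cameras (viewer) and the job (job).
- The arm moves only by the tool shift_gripper, called after "Request:" by a JSON object that holds its "fn" and its "kwargs". Schema: {"type":"object","properties":{"rows":{"type":"array","items":{"type":"array","prefixItems":[{"type":"number"},{"type":"array","items":{"type":"number"},"minItems":3,"maxItems":3},{"type":"number"}],"minItems":3,"maxItems":3},"minItems":1,"maxItems":5},"squeeze":{"type":"number"},"only":{"type":"string"},"quiet":{"type":"boolean"},"lines":{"type":"string"}},"required":["rows"],"additionalProperties":false}. rows is a list of rows, 1 to 5 of them, each written [opening, [dx, dy, dz], turn]: the finger opening in mm, then dx, dy, dz in normalised numbers (1 is 250 mm), then a turn about the tool's z in normalised numbers (1 is 90 degrees); each row is the pose to reach, as a shift and turn from the pose commanded when the call began, along the tool's axes at that moment; what a row does not reach only later rows make up. A row lasts 1/12 s, in which the tool goes at most 41.7 mm and 7.16 degrees, less where a joint would pass 70% of its speed; a pose out of reach is approached as far as the arm can. The fingers move at their own pace and stop on an object; squeeze is the grip in N (left out, the last holds). Time passes only in rows, so rows that do not move let the fingers close. The tool returns the time, the measured TCP pose, the force, the opening and the grip force at its end. only (a regular expression) keeps the lines of the reply that match it, lines (a string "A,B") keeps lines A to B, and quiet returns only ok. Input that does not fit is refused with a message, and nothing moves.
- r.observe(): the state, without advancing time (a new reading comes with each control period).
- viewer.snapshot(name): name is "side" or "top" or "wrist"; returns a dict with "image" (420x560x3 uint8, red, green, blue), "intrinsics" (3x3 intrinsics, pixels), "rvec" (rotation vector, rad) and "tvec" (3), from world to camera coordinates, as OpenCV has them. Camera axes: x right, y down, z forward; pixel columns grow to the right and rows downward; lengths in mm; the calibration is good to about 2 mm. A picture is of the moment at which its call begins. There is no depth.
- job.job_done(): hands the job in; it is judged then, once.
The state is a dict: "time": time; "q": joint angles; "qd": joint speeds; "joint_efforts": joint torques, N m; "ee_pos": TCP position; "eef_rot": TCP orientation; "force": force on the tool from outside, world axes, zero at the start; "wrist_torque": the same for the moment, N m; "grip_width": finger opening in mm; "gripper_force": force on a finger pad.
Only numpy, scipy, OpenCV 4.12 (cv2) and the standard library are available. Lean on these libraries where they do the work, as an engineer would, in place of code of your own. Each camera call takes 0.05 s, during which the arm holds its last target. There are 200 camera calls.

## Working session

There is one attempt and no reset: what is moved stays moved. The work goes in short steps, Python scripts to look and compute and a tool call to move; the robot and the scene stay as the last step left them, time stands still between calls to the robot, and variables do not carry over. Pictures are saved under pics/ and viewed, at most 10 in all, crops included, and the job is handed in when it is done.

```bash
ls; mkdir -p pics
```

Run:
```python
from rig import r, viewer, job
import cv2,json
for n in ("side","top"):
    s=viewer.snapshot(n); cv2.imwrite(f"pics/{n}0.png",s["image"][:,:,::-1])
    print(n,s["intrinsics"],s["rvec"],s["tvec"])
print(r.observe())
```

```text
pics
rig.py
side [[494.93942379   0.         270.11750682]
 [  0.         494.93942379 205.61132954]
 [  0.           0.           1.        ]] [ 1.99802659 -0.52812057  0.32439012] [-517.90496858  169.96129614 1540.56644192]
top [[528.621269     0.         277.74561972]
 [  0.         528.621269   203.60131274]
 [  0.           0.           1.        ]] [ 2.124277   -2.14373325  0.18709725] [ -50.96722591  561.24250643 1500.47530058]
{'time': 0.1, 'q': array([ 7.34185322e+01,  2.75466194e+01,  9.14899906e+01, -8.67453204e-04,
        6.10256509e+01, -2.67105175e+00]), 'qd': array([ 0.08508857, -0.22429091, -0.023894  , -0.06513384,  0.13515541,
       -0.01657971]), 'joint_efforts': array([-5.62039186e-04, -9.52262449e+01, -4.31032133e+01,  3.83551605e-05,
        5.39786881e-03,  1.16051747e-04]), 'ee_pos': array([156.16242052, 630.61469653, 255.73347396]), 'eef_rot': array([-1.79937771e+02, -2.14386569e-03,  1.66090003e+02]), 'force': array([ 1.2314998 ,  0.38106181, -0.02242199]), 'wrist_torque': array([0.00058975, 0.01981062, 0.0130367 ]), 'gripper_force': 0.0, 'grip_width': 85.8299377268818}
```

View pics/side0.png

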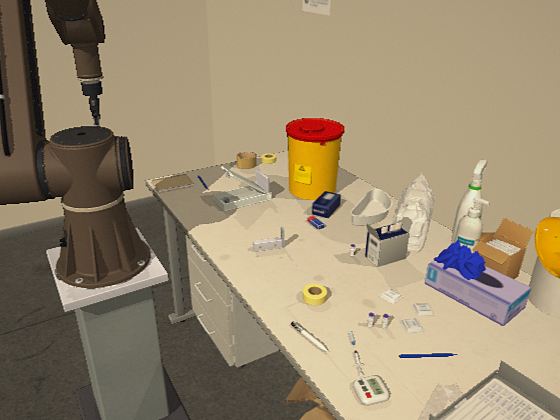

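View pics/top0.png

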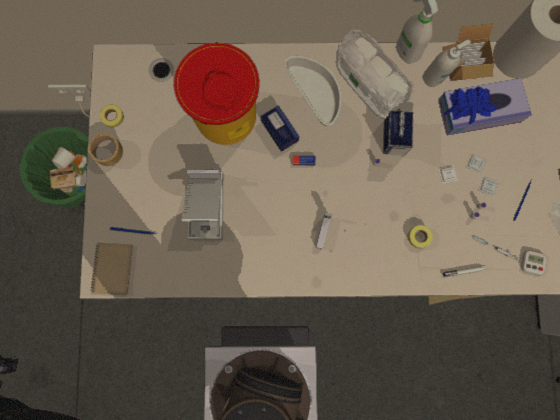

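The side view shows the gauge at (245,190) and the square at (268,243). In the top view the gauge is at (203,205), open towards the robot, and the square is at (323,231). I'll enlarge both.

Create h.py:
```python
import numpy as np,cv2
from rig import r, viewer, job
def cam(n,s=None):
    s=s or viewer.snapshot(n); R=cv2.Rodrigues(np.array(s["rvec"],float))[0]
    return s,s["intrinsics"],R,np.array(s["tvec"],float).ravel()
def proj(c,P):
    s,K,R,t=c; p=(np.atleast_2d(P)@R.T+t)@K.T; return p[:,:2]/p[:,2:]
def onz(c,uv,z):
    s,K,R,t=c; C=-R.T@t; d=(np.c_[np.atleast_2d(uv),np.ones(len(np.atleast_2d(uv)))]@np.linalg.inv(K).T)@R
    return C+d*((z-C[2])/d[:,2])[:,None]
def crop(c,x,y,w,h,f):
    return cv2.resize(c[0]["image"][y:y+h,x:x+w,::-1],None,fx=f,fy=f,interpolation=cv2.INTER_CUBIC)
```

Run:
```python
from h import *
c=cam("top"); d=cam("side")
a=crop(c,170,160,80,90,5); b=crop(c,300,200,60,60,5)
A=np.zeros((450,700,3),np.uint8); A[:,:400]=a; A[:300,400:]=b
cv2.imwrite("pics/c1.png",A)
a=crop(d,205,155,80,65,5); b=crop(d,240,215,60,50,6)
A=np.zeros((325,760,3),np.uint8); A[:,:400]=a; A[:300,400:]=b
cv2.imwrite("pics/c2.png",A)
```

```text
(no output)
```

View pics/c1.png

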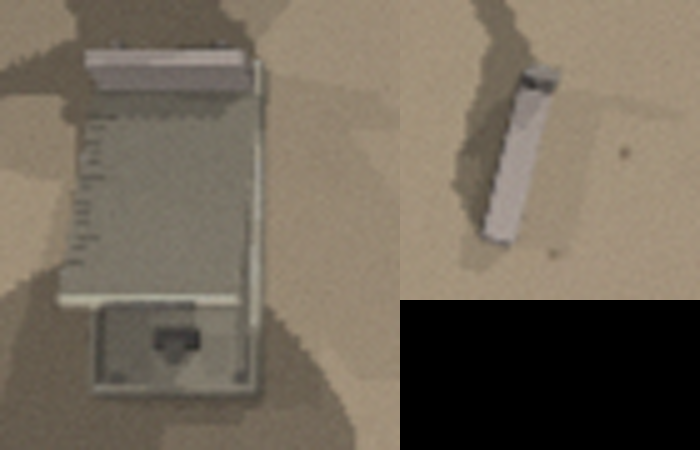

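View pics/c2.png

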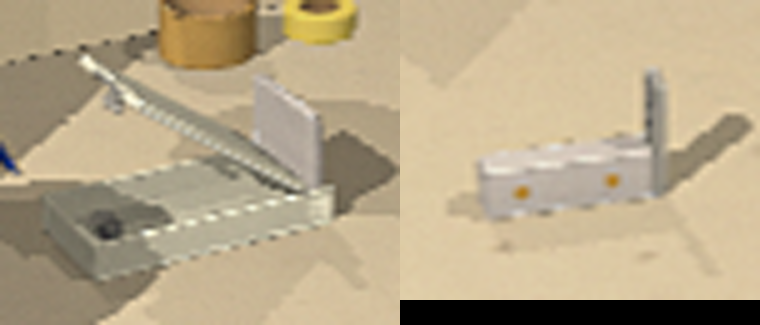

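The crops show the corners of both objects clearly. The gauge's near corner in the side view is at c2 (98,278). The blade top in the top view is at c1 (527..558,70). I'll fit the poses to these points.

Create fit.py:
```python
from h import *
from scipy.optimize import least_squares
c=cam("top"); d=cam("side")
def px(l,x0,y0,f,dx=0): return [(x0+(u-dx+.5)/f-.5,y0+(v+.5)/f-.5) for u,v in l]
def fit(obs,x0):
    def res(p):
        C,S=np.cos(p[2]),np.sin(p[2]); o=[]
        for cm,uv,P in obs:
            P=np.array(P,float); W=np.c_[p[0]+C*P[:,0]-S*P[:,1],p[1]+S*P[:,0]+C*P[:,1],P[:,2]]
            o.append((proj(cm,W)-uv).ravel())
        return np.concatenate(o)
    s=least_squares(res,x0,loss="soft_l1"); print(s.x[:2].round(1),np.degrees(s.x[2]).round(2)); print(res(s.x).reshape(-1,2).round(1).tolist()); return s.x
print("cams",-c[2].T@c[3],-d[2].T@d[3])
print("guess",onz(c,[[203,205],[323,231]],15))
T=px([(257,393),(93,392),(262,60),(87,67),(246,67)],170,160,5)
TP=[(-100,-50,30),(-100,50,30),(100,-50,30),(82,46,93),(82,-46,93)]
S=px([(98,278),(333,218),(98,250),(333,188),(42,200),(320,118),(255,76)],205,155,5)
SP=[(-100,-50,0),(100,-50,0),(-100,-50,30),(100,-50,30),(-100,50,30),(82,-46,93),(82,46,93)]
g=onz(c,[[203,205]],15)[0]; q=onz(c,[[323,231]],15)[0]
G=fit([(c,T,TP),(d,S,SP)],[g[0],g[1],0])
T=px([(485,240),(510,243),(527,68),(558,72)],300,200,5,400)
TP=[(-50,10,30),(-50,-10,30),(50,10,70),(50,-10,70)]
S=px([(485,217),(655,197),(487,183),(663,72)],240,215,6,400)
SP=[(-50,-10,0),(50,-10,0),(-50,-10,30),(50,-10,70)]
Q=fit([(c,T,TP),(d,S,SP)],[q[0],q[1],-.2])
# plate angle
C,Sn=np.cos(G[2]),np.sin(G[2])
obs=px([(60,295),(242,296)],170,160,5)
for a in np.arange(.4,.85,.05):
    x=76-172*np.cos(a)+8*np.sin(a); z=30+172*np.sin(a)+8*np.cos(a)
    P=[(G[0]+C*x-Sn*y,G[1]+Sn*x+C*y,z) for y in(50,-50)]
    print(a.round(2),proj(c,P).round(1).tolist(),proj(d,P).round(1).tolist())
print(obs, px([(82,62),(130,100)],205,155,5))
```

```bash
python3 fit.py
```

```text
cams [ 297.52025932  -48.57974592 1574.2104816 ] [ -190.71510364 -1374.03377099   863.78024175]
guess [[ 564.20137161  167.30638635   15.        ]
 [ 482.78303964 -189.75671083   15.        ]]
[563.3 158.5] -0.04
[[0.8, -0.3], [-0.5, 0.2], [0.5, -0.2], [-0.2, -0.3], [0.0, -0.5], [0.1, 1.2], [0.1, 1.2], [-0.3, -0.5], [0.1, 0.2], [-0.1, -0.9], [-1.9, -0.2], [-0.4, -0.2]]
[ 479.2 -188.3] -13.46
[[-0.5, -0.2], [1.1, 0.8], [-0.6, -0.8], [0.0, -0.1], [-0.4, 1.0], [1.1, -0.3], [-0.8, -1.3], [0.1, 2.0]]
0.4 [[183.5, 228.0], [219.2, 227.7]] [[216.9, 174.8], [228.3, 184.6]]
0.45 [[183.0, 226.3], [219.0, 226.0]] [[217.8, 172.7], [229.2, 182.4]]
0.5 [[182.6, 224.4], [218.7, 224.1]] [[218.7, 170.7], [230.2, 180.3]]
0.55 [[182.2, 222.4], [218.4, 222.1]] [[219.8, 168.7], [231.3, 178.2]]
0.6 [[181.8, 220.2], [218.2, 219.9]] [[220.9, 166.7], [232.5, 176.2]]
0.65 [[181.4, 218.0], [217.9, 217.7]] [[222.1, 164.7], [233.8, 174.2]]
0.7 [[181.0, 215.6], [217.7, 215.3]] [[223.4, 162.9], [235.2, 172.2]]
0.75 [[180.7, 213.0], [217.5, 212.7]] [[224.8, 161.0], [236.6, 170.3]]
0.8 [[180.3, 210.4], [217.3, 210.1]] [[226.3, 159.3], [238.1, 168.5]]
[(181.6, 218.6), (218.0, 218.8)] [(221.0, 167.0), (230.6, 174.6)]
```

The manual's scale: shifts go in shares of 250 mm and turns go in shares of 90 degrees. Converting my numbers, -154 mm / 250 = -0.616, -124 mm / 250 = -0.496.

Request:
{"fn": "shift_gripper", "kwargs": {"rows": [[0,[-0.124,-0.1,0.032],0],[0,[-0.248,-0.2,0.064],0],[0,[-0.368,-0.3,0.096],0],[0,[-0.492,-0.396,0.128],0],[0,[-0.616,-0.496,0.16],0]], "squeeze": 60}}

```text
time: 0.72
ee_pos: [276.6, 472.1, 216.1]
eef_rot: [180.0, 0.0, 166.1]
force: [1.3, -0.1, 0.7]
grip_width: 25.6
gripper_force: 0.0
```

Request:
{"fn": "shift_gripper", "kwargs": {"rows": [[0,[-0.124,-0.1,0],0],[0,[-0.248,-0.2,0],0],[0,[-0.368,-0.3,0],0],[0,[-0.492,-0.396,0],0],[0,[-0.616,-0.496,0],0]]}}

```text
time: 1.13
ee_pos: [396.5, 314.6, 216.5]
eef_rot: [180.0, 0.0, 166.1]
force: [1.3, -0.2, 0.2]
grip_width: -0.4
gripper_force: 0.0
```

Request:
{"fn": "shift_gripper", "kwargs": {"rows": [[0,[-0.124,-0.1,0],0],[0,[-0.248,-0.2,0],0],[0,[-0.368,-0.3,0],0],[0,[-0.492,-0.396,0],0],[0,[-0.616,-0.496,0],0]]}}

```text
time: 1.55
ee_pos: [516.2, 157.0, 216.5]
eef_rot: [180.0, 0.0, 166.1]
force: [1.3, 1.0, 0.6]
grip_width: 0.2
gripper_force: 0.0
```

Converted, 130 mm / 250 = 0.52, 110 mm / 250 = 0.44.

Request:
{"fn": "shift_gripper", "kwargs": {"rows": [[0,[0,0,0.12],0],[0,[0,0,0.24],0],[0,[0,0,0.34],0],[0,[0,0,0.44],0],[0,[0,0,0.52],0]]}}

```text
time: 1.97
ee_pos: [514.8, 158.4, 84.6]
eef_rot: [-180.0, -0.1, 166.1]
force: [-0.7, 0.4, 1.5]
grip_width: 0.0
gripper_force: 0.6
```

Request:
{"fn": "shift_gripper", "kwargs": {"rows": [[0,[0,0,0.024],0],[0,[0,0,0.048],0],[0,[0,0,0.064],0],[0,[0,0,0.08],0],[0,[0,0,0.088],0]]}}

```text
time: 2.38
ee_pos: [515.5, 158.9, 65.0]
eef_rot: [180.0, 0.0, 166.1]
force: [-0.7, 1.0, 0.3]
grip_width: -0.0
gripper_force: 0.0
```

Request:
{"fn": "shift_gripper", "kwargs": {"rows": [[0,[0,0,0.008],0],[0,[0,0,0.008],0],[0,[0,0,0.012],0]]}}

```text
time: 2.63
ee_pos: [516.0, 159.0, 62.6]
eef_rot: [180.0, 0.1, 166.1]
force: [-8.7, -0.8, 37.6]
grip_width: -0.2
gripper_force: 19.0
```

Converted, -100 mm / 250 = -0.4, -60 mm / 250 = -0.24.

Request:
{"fn": "shift_gripper", "kwargs": {"rows": [[0,[0,0,-0.08],0],[0,[0,0,-0.24],0],[0,[0,0,-0.4],0],[0,[0,0,-0.4],0]]}}

```text
time: 2.97
ee_pos: [518.9, 159.7, 168.3]
eef_rot: [179.7, 0.5, 166.1]
force: [3.3, 1.2, 0.3]
grip_width: 0.3
gripper_force: 0.0
```

Run:
```python
from h import *
d=cam("side"); c=cam("top")
A=np.zeros((450,800,3),np.uint8); A[:325,:400]=crop(d,205,155,80,65,5); A[:,400:]=crop(c,170,160,80,90,5)
cv2.imwrite("pics/c3.png",A)
```

```text
(no output)
```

View pics/c3.png

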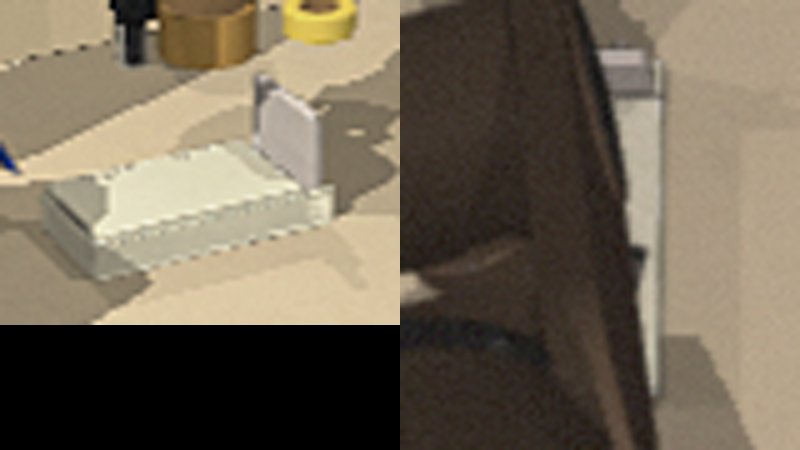

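The plate lies level and shut (c3 plate top from (50,185) to (300,190)), with the gripper well clear. Next is the square.

Request:
{"fn": "shift_gripper", "kwargs": {"rows": [[60,[-0.016,-0.152,0],0],[60,[-0.032,-0.304,0],0],[60,[-0.052,-0.46,0],0],[60,[-0.068,-0.612,0],0],[60,[-0.084,-0.764,0],0]]}}

```text
time: 3.48
ee_pos: [488.7, -33.1, 160.6]
eef_rot: [-180.0, -0.1, 166.1]
force: [0.4, -0.7, 0.7]
grip_width: 59.1
gripper_force: 0.0
```

Request:
{"fn": "shift_gripper", "kwargs": {"rows": [[60,[-0.016,-0.152,0],0],[60,[-0.032,-0.304,0],0],[60,[-0.052,-0.46,0],0],[60,[-0.068,-0.62,0],0],[60,[-0.068,-0.62,0],0]]}}

```text
time: 3.9
ee_pos: [468.2, -192.0, 160.7]
eef_rot: [-179.9, 0.0, 165.9]
force: [0.6, -0.9, 0.5]
grip_width: 59.9
gripper_force: 0.0
```

Run:
```python
from h import *
w=cam("wrist"); d=cam("side")
cv2.imwrite("pics/w1.png",crop(w,0,0,560,420,1))
print(r.observe()["ee_pos"], r.observe()["eef_rot"])
print(w[1:],)
print(proj(w,[(479.2+x*.9725+y*.2328,-188.3-x*.2328+y*.9725,z) for x,y,z in[(-50,10,30),(-50,-10,30),(50,10,70),(50,-10,70)]]))
```

```text
[ 468.16261823 -187.55306487  160.50096494] [ 1.79986155e+02 -6.61064320e-02  1.65896348e+02]
(array([[357.27303811,   0.        , 274.05771635],
       [  0.        , 357.27303811, 215.18672819],
       [  0.        ,   0.        ,   1.        ]]), array([[ 0.24361286,  0.96987153, -0.00141338],
       [ 0.91814334, -0.23014969,  0.32255841],
       [ 0.31251493, -0.07987706, -0.94654851]]), array([  72.3801742 , -484.95961093,  128.02546649]))
[[296.93021834 158.49004219]
 [268.15196127 158.8024645 ]
 [299.01426388 315.5385665 ]
 [269.57002407 315.79445644]]
```

View pics/w1.png

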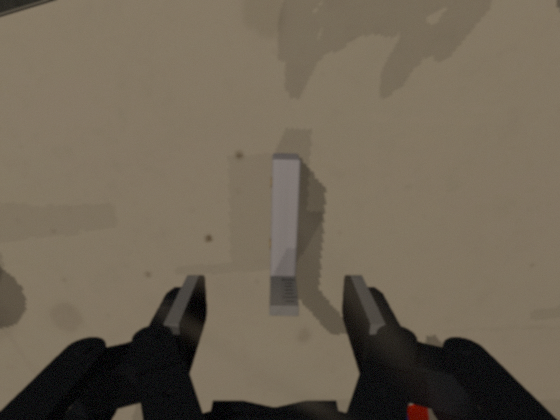

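The wrist view shows the foot's near top edge at (274..300,159) and the blade's top rear edge at (270..299,315). I'll refit the square from these.

Run:
```python
from h import *
from scipy.optimize import least_squares
w=cam("wrist")
uv=np.array([(274,159.5),(300,159),(270.5,315),(299,315),(272,276),(296,276)])
P=np.array([(-50,-10,30),(-50,10,30),(50,-10,70),(50,10,70),(42,-10,70),(42,10,70)],float)
P[4:,2]=70
def W(p,P): C,S=np.cos(p[2]),np.sin(p[2]); return np.c_[p[0]+C*P[:,0]-S*P[:,1],p[1]+S*P[:,0]+C*P[:,1],P[:,2]]
f=lambda p:(proj(w,W(p,P[:4]))-uv[:4]).ravel()
s=least_squares(f,[479,-188,-.235]); print(s.x[:2],np.degrees(s.x[2]),s.fun.round(1))
print(proj(w,W(s.x,P)))
o=r.observe();print(o["ee_pos"],o["eef_rot"])
p=s.x; g=np.array([p[0]-8*np.cos(p[2]),p[1]-8*np.sin(p[2])]); y=np.radians(o["eef_rot"][2])
d=g-o["ee_pos"][:2]; print(d, "tool dx,dy",d@[np.cos(y),np.sin(y)],d@[np.sin(y),-np.cos(y)],"turn(world)",np.degrees(p[2])+180-o["eef_rot"][2])
```

```text
[ 479.33718452 -181.98452832] -15.027518299573432 [-1.4 -1.1  1.3 -0.2 -0.4  0.6  0.5  1. ]
[[272.5574113  158.36251965]
 [301.34115663 158.84130316]
 [270.06313846 315.55471984]
 [299.53667855 315.97621501]
 [270.21892667 305.339511  ]
 [300.00780816 305.77003197]]
[ 468.33735732 -186.32964048  160.57398017] [ 1.79978134e+02 -7.68880447e-02  1.65991494e+02]
[3.27341593 6.41937564] tool dx,dy -1.6221517103076553 7.020844629587456 turn(world) -1.0190125222060544
```

The arm was still settling when that picture was taken, so I'll repeat it now that it's still.

Run:
```python
from h import *
import pickle
w=cam("wrist"); pickle.dump(w,open("w2.pkl","wb"))
cv2.imwrite("pics/w2.png",crop(w,235,140,100,190,3)); o=r.observe();print(o["ee_pos"],o["eef_rot"])
```

```text
[ 468.55517951 -185.58808148  160.6982354 ] [ 1.79976935e+02 -7.05647030e-02  1.66074866e+02]
```

View pics/w2.png

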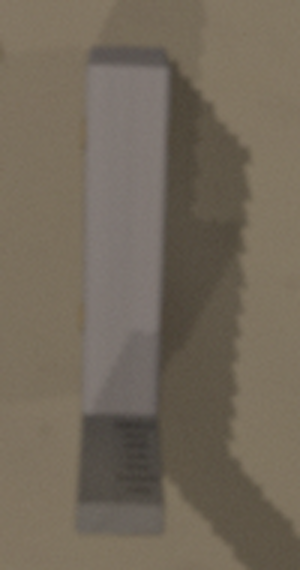

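The foot's near top edge is at crop (87..170,66). The blade top's front edge is at y=502 and its rear edge at y=534.

Run:
```python
from h import *
import pickle
from scipy.optimize import least_squares
w=pickle.load(open("w2.pkl","rb"))
uv=np.array([(87,67),(170,66),(79,503),(163,502),(76,534),(163,533)])/3.+[235-.33,140-.33]
P=np.array([(-50,-10,30),(-50,10,30),(42,-10,70),(42,10,70),(50,-10,70),(50,10,70)],float)
def W(p,P): C,S=np.cos(p[2]),np.sin(p[2]); return np.c_[p[0]+C*P[:,0]-S*P[:,1],p[1]+S*P[:,0]+C*P[:,1],P[:,2]]
s=least_squares(lambda p:(proj(w,W(p,P))-uv).ravel(),[479,-188,-.235]); print(s.x[:2],np.degrees(s.x[2]),s.fun.round(1))
o=r.observe(); p=s.x; g=np.array([p[0]-8*np.cos(p[2]),p[1]-8*np.sin(p[2])]); y=np.radians(o["eef_rot"][2])
d=g-o["ee_pos"][:2]; print(d,"tool",d@[np.cos(y),np.sin(y)],d@[np.sin(y),-np.cos(y)],"turn",np.degrees(p[2])+180-o["eef_rot"][2])
```

```text
[ 479.48081306 -187.67290927] -15.073863044263991 [-0.6 -1.2  0.4 -0.3 -0.9  0.1  0.8  1.  -0.  -0.   0.4  0.8]
[ 3.20090263 -0.00431534] tool -3.10786982286153 0.7661210173109155 turn -1.1487288260400703
```

Converted, 130 mm / 250 = 0.52, 120 mm / 250 = 0.48, 1.1 degrees / 90 = 0.0122.

Request:
{"fn": "shift_gripper", "kwargs": {"rows": [[60,[-0.012,0.0032,0.14],0.0111],[60,[-0.012,0.0032,0.28],0.0122],[60,[-0.012,0.0032,0.4],0.0122],[60,[-0.012,0.0032,0.48],0.0122],[60,[-0.012,0.0032,0.52],0.0122]]}}

```text
time: 4.52
ee_pos: [471.0, -184.0, 28.7]
eef_rot: [180.0, -0.2, 165.1]
force: [-1.1, -0.1, -0.1]
grip_width: 59.7
gripper_force: 0.0
```

Request:
{"fn": "shift_gripper", "kwargs": {"rows": [[60,[0,0,0.014],0],[45,[0,0,0.014],0],[30,[0,0,0.014],0],[20,[0,0,0.014],0],[15,[0,0,0.014],0]], "squeeze": 100}}

```text
time: 4.93
ee_pos: [472.8, -186.4, 29.3]
eef_rot: [-180.0, 0.1, 165.0]
force: [-0.3, 2.2, 3.6]
grip_width: 18.5
gripper_force: 97.7
```

Request:
{"fn": "shift_gripper", "kwargs": {"rows": [[10,[0,0,0],0],[10,[0,0,0],0],[10,[0,0,0],0],[10,[0,0,0],0],[10,[0,0,0],0]]}}

```text
time: 5.35
ee_pos: [472.9, -186.3, 29.3]
eef_rot: [-180.0, 0.1, 165.0]
force: [0.2, 4.6, 9.4]
grip_width: 18.3
gripper_force: 98.6
```

Converted, -85 mm / 250 = -0.34, -50 mm / 250 = -0.2.

Request:
{"fn": "shift_gripper", "kwargs": {"rows": [[10,[0,0,-0.06],0],[10,[0,0,-0.2],0],[10,[0,0,-0.34],0],[10,[0,0,-0.34],0],[10,[0,0,-0.34],0]]}}

```text
time: 5.77
ee_pos: [473.5, -186.8, 115.4]
eef_rot: [-179.9, 0.3, 165.0]
force: [-0.4, 0.3, -4.1]
grip_width: 18.5
gripper_force: 98.4
```

Request:
{"fn": "shift_gripper", "kwargs": {"rows": [[10,[-0.004,0.144,0],-0.0222],[10,[-0.008,0.288,0],-0.0444],[10,[-0.012,0.432,0],-0.0667],[10,[-0.016,0.576,0],-0.0889],[10,[-0.02,0.72,0],-0.1111]]}}

```text
time: 6.18
ee_pos: [523.1, -12.0, 112.1]
eef_rot: [-180.0, -0.1, 175.1]
force: [1.2, 0.1, -2.2]
grip_width: 18.0
gripper_force: 98.6
```

Converted, 176 mm / 250 = 0.704, 143 mm / 250 = 0.572, -5 degrees / 90 = -0.0556.

Request:
{"fn": "shift_gripper", "kwargs": {"rows": [[10,[-0.028,0.144,0],-0.0222],[10,[-0.06,0.288,0],-0.0444],[10,[-0.088,0.432,0],-0.0556],[10,[-0.12,0.572,0],-0.0556],[10,[-0.148,0.704,0],-0.0556]]}}

```text
time: 6.6
ee_pos: [575.4, 160.5, 111.9]
eef_rot: [-180.0, -0.1, -180.0]
force: [0.6, -1.2, -2.5]
grip_width: 18.3
gripper_force: 98.5
```

Request:
{"fn": "shift_gripper", "kwargs": {"rows": [[10,[0,0,0],0],[10,[0,0,0],0],[10,[0,0,0],0],[10,[0,0,0],0]]}}

```text
time: 6.93
ee_pos: [574.9, 157.5, 112.2]
eef_rot: [-180.0, -0.1, 179.9]
force: [0.2, -0.1, -2.8]
grip_width: 17.9
gripper_force: 98.7
```

```bash
python3 - <<'E'
from h import *
d=cam("side"); w=cam("wrist")
A=np.zeros((500,800,3),np.uint8); A[:360,:400]=crop(d,205,148,80,72,5); A[:300,400:]=crop(w,0,0,560,420,1)[60:360,80:480]
cv2.imwrite("pics/c4.png",A); print(r.observe()["force"],r.observe()["ee_pos"],r.observe()["eef_rot"])
E
```

```text
[-0.39713397 -1.99136433 -2.22219472] [575.36553801 157.3781848  112.60554936] [-1.79986647e+02 -3.94972939e-02  1.79915715e+02]
```

View pics/c4.png

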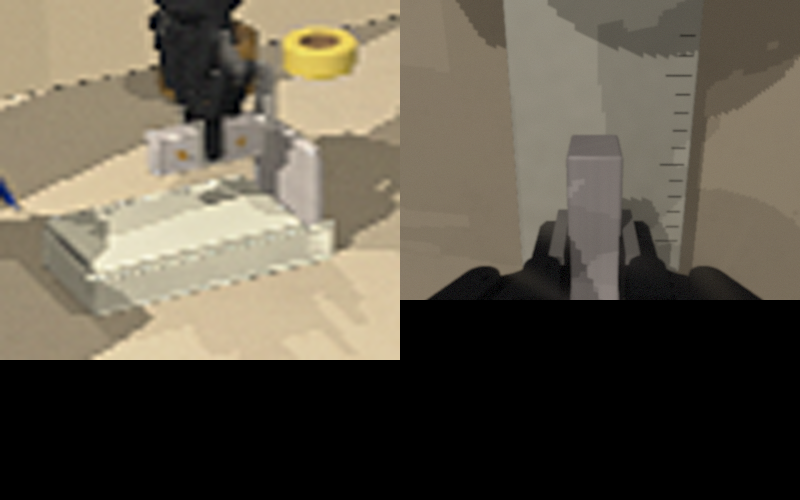

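The square is held level and square to the gauge. In the wrist crop the plate's edges run from (503,0) to (525,265) and from (703,0) to (678,270). I'll use them to check the gauge's y and yaw, and the square's yaw.

Run:
```python
from h import *
w=cam("wrist"); cv
```

Run:
```python
from h import *
w=cam("wrist")
q=lambda l:np.array(l,float)-[320,-60]
g=onz(w,q([(503,0),(525,265),(703,0),(678,270)]),38); print(g.round(1))
for i in(0,2): d=g[i+1]-g[i]; print("edge yaw",np.degrees(np.arctan2(d[1],d[0])))
z=r.observe()["ee_pos"][2]
s=onz(w,q([(567,155),(571,298),(622,155),(618,298)]),z+1); print(s.round(1))
for i in(0,2): d=s[i+1]-s[i]; print("sq yaw",np.degrees(np.arctan2(d[1],d[0])))
o=r.observe();print(o["ee_pos"])
```

```text
[[476.6 112.6  38. ]
 [631.  113.7  38. ]
 [476.7 211.4  38. ]
 [634.8 210.8  38. ]]
edge yaw 0.41852381684369555
edge yaw -0.20390552677572024
[[531.8 148.3 113.8]
 [591.7 148.4 113.8]
 [531.8 167.2 113.8]
 [591.7 167.  113.8]]
sq yaw 0.06730668567544461
sq yaw -0.13313989807591164
[575.62858984 157.60144147 112.81409003]Traceback (most recent call last):
  File "<stdin>", line 2, in <module>
NameError: name 'cv' is not defined. Did you mean: 'cv2'?
```

Converted, 38 mm / 250 = 0.152, 35 mm / 250 = 0.14.

Request:
{"fn": "shift_gripper", "kwargs": {"rows": [[10,[0,0.008,0.06],0],[10,[0,0.008,0.108],0],[10,[0,0.008,0.14],0],[10,[0,0.008,0.152],0],[10,[0,0.008,0.152],0]]}}

```text
time: 7.55
ee_pos: [575.1, 160.1, 73.8]
eef_rot: [-180.0, -0.1, 180.0]
force: [-1.1, -1.4, -2.6]
grip_width: 17.7
gripper_force: 98.8
```

Request:
{"fn": "shift_gripper", "kwargs": {"rows": [[10,[0,0,0.008],0],[10,[0,0,0.016],0],[10,[0,0,0.02],0],[10,[0,0,0.02],0]]}}

```text
time: 7.88
ee_pos: [575.8, 160.5, 69.9]
eef_rot: [180.0, 0.0, 180.0]
force: [-0.8, 0.3, -1.9]
grip_width: 18.5
gripper_force: 98.8
```

Request:
{"fn": "shift_gripper", "kwargs": {"rows": [[10,[0,0,0.004],0],[10,[0,0,0.004],0],[10,[0,0,0.004],0]]}}

```text
time: 8.13
ee_pos: [575.8, 160.5, 68.9]
eef_rot: [180.0, 0.0, 180.0]
force: [-0.3, -0.6, -2.4]
grip_width: 18.6
gripper_force: 98.8
```

Converted, 1 mm / 250 = 0.004.

Request:
{"fn": "shift_gripper", "kwargs": {"rows": [[10,[0,0,0.004],0],[10,[0,0,0.004],0],[10,[0,0,0.004],0]]}}

```text
time: 8.38
ee_pos: [575.8, 160.5, 67.8]
eef_rot: [-180.0, 0.0, 180.0]
force: [0.8, 0.0, -2.8]
grip_width: 18.7
gripper_force: 98.8
```

Request:
{"fn": "shift_gripper", "kwargs": {"rows": [[10,[0,0,0.002],0],[10,[0,0,0.002],0],[10,[0,0,0.002],0]]}}

```text
time: 8.63
ee_pos: [575.7, 160.5, 67.3]
eef_rot: [180.0, -0.0, 180.0]
force: [-0.6, -0.0, -0.1]
grip_width: 18.1
gripper_force: 99.0
```

Request:
{"fn": "shift_gripper", "kwargs": {"rows": [[10,[0,0,0.002],0],[10,[0,0,0.002],0],[10,[0,0,0.002],0]]}}

```text
time: 8.88
ee_pos: [575.8, 160.5, 67.2]
eef_rot: [180.0, 0.0, 180.0]
force: [-3.2, -1.1, 7.6]
grip_width: 18.5
gripper_force: 100.5
```

Converted, -10 mm / 250 = -0.04, -8 mm / 250 = -0.032.

Request:
{"fn": "shift_gripper", "kwargs": {"rows": [[10,[0,0,-0.004],0],[10,[-0.016,0,-0.004],0],[10,[-0.032,0,-0.004],0],[10,[-0.04,0,-0.004],0],[10,[-0.04,0,-0.004],0]]}}

```text
time: 9.3
ee_pos: [586.1, 160.5, 67.6]
eef_rot: [-180.0, -0.0, 180.0]
force: [-0.9, 0.2, -1.7]
grip_width: 18.3
gripper_force: 98.9
```

Request:
{"fn": "shift_gripper", "kwargs": {"rows": [[10,[-0.002,0,0],0],[10,[-0.004,0,0],0],[10,[-0.004,0,0],0],[10,[-0.004,0,0],0]]}}

```text
time: 9.63
ee_pos: [586.4, 160.4, 67.6]
eef_rot: [-180.0, -0.0, 180.0]
force: [-1.5, -0.8, -3.9]
grip_width: 18.3
gripper_force: 98.7
```

Request:
{"fn": "shift_gripper", "kwargs": {"rows": [[10,[-0.002,0,0],0],[10,[-0.004,0,0],0],[10,[-0.004,0,0],0],[10,[-0.004,0,0],0]]}}

```text
time: 9.97
ee_pos: [586.5, 160.4, 67.5]
eef_rot: [-180.0, -0.1, 180.0]
force: [-7.3, 0.7, -1.6]
grip_width: 18.4
gripper_force: 98.8
```

At x≈586.5 Fx is -7 N with no plate load, so this is the stop and not drag. I'll back off a little, load the plate, then push.

Converted, 1.1 mm / 250 = 0.0044, 1 mm / 250 = 0.004.

Request:
{"fn": "shift_gripper", "kwargs": {"rows": [[10,[0.004,0,0],0],[10,[0.004,0,0.0024],0],[10,[0.004,0,0.0044],0],[10,[0.004,0,0.0044],0],[10,[0.004,0,0.0044],0]]}}

```text
time: 10.38
ee_pos: [586.5, 160.5, 67.2]
eef_rot: [-180.0, -0.0, 180.0]
force: [-7.5, -0.0, 9.0]
grip_width: 18.3
gripper_force: 100.7
```

Request:
{"fn": "shift_gripper", "kwargs": {"rows": [[10,[-0.0024,0,0],0],[10,[-0.0048,0,0],0],[10,[-0.0048,0,0],0],[10,[-0.0048,0,0],0]]}}

```text
time: 10.72
ee_pos: [586.5, 160.5, 67.2]
eef_rot: [-180.0, -0.1, 180.0]
force: [-13.9, 0.8, 15.5]
grip_width: 17.8
gripper_force: 101.4
```

```bash
python3 -c "
from rig import r, viewer, job
o=r.observe();print(o['force'],o['wrist_torque'],o['ee_pos'],o['eef_rot'])"
```

```text
[-13.85660964   0.75049366  15.5075146 ] [0.08758204 2.02026162 0.00690431] [586.53606935 160.47856942  67.1971445 ] [-1.79985012e+02 -1.35613153e-01  1.79988457e+02]
```

Converted, -0.2 mm / 250 = -0.0008.

Request:
{"fn": "shift_gripper", "kwargs": {"rows": [[10,[0.0008,0,-0.0008],0],[10,[0.0008,0,-0.0008],0],[10,[0.0008,0,-0.0008],0],[10,[0.0008,0,-0.0008],0],[10,[0.0008,0,-0.0008],0]]}}

```text
time: 11.13
ee_pos: [586.5, 160.5, 67.2]
eef_rot: [-180.0, -0.1, 180.0]
force: [-11.5, 0.1, 10.8]
grip_width: 18.4
gripper_force: 100.4
```

Request:
{"fn": "shift_gripper", "kwargs": {"rows": [[10,[0,0,0],0],[10,[0,0,0],0],[10,[0,0,0],0],[10,[0,0,0],0],[10,[0,0,0],0]]}}

```text
time: 11.55
ee_pos: [586.5, 160.5, 67.2]
eef_rot: [-180.0, -0.1, 180.0]
force: [-13.1, 1.2, 11.2]
grip_width: 18.2
gripper_force: 100.4
```

Request:
{"fn": "shift_gripper", "kwargs": {"rows": [[10,[0,0,0],0],[10,[0,0,0],0],[10,[0,0,0],0],[10,[0,0,0],0],[10,[0,0,0],0]]}}

```text
time: 11.97
ee_pos: [586.5, 160.5, 67.2]
eef_rot: [-180.0, -0.1, 180.0]
force: [-11.9, 0.4, 10.4]
grip_width: 18.1
gripper_force: 100.4
```

Run:
```python
from h import *
d=cam("side"); w=cam("wrist")
A=np.zeros((420,800,3),np.uint8); A[:360,:400]=crop(d,215,148,80,72,5); A[:300,400:]=crop(w,0,0,560,420,1)[60:360,80:480]
cv2.imwrite("pics/c5.png",A); o=r.observe();print(o['force'],o['wrist_torque'],o['eef_rot'])
```

```text
[-13.56721427   2.23510403  10.57899571] [ 0.12906607  1.65412869 -0.0550127 ] [-1.79986943e+02 -1.11993389e-01  1.79989453e+02]
```

View pics/c5.png

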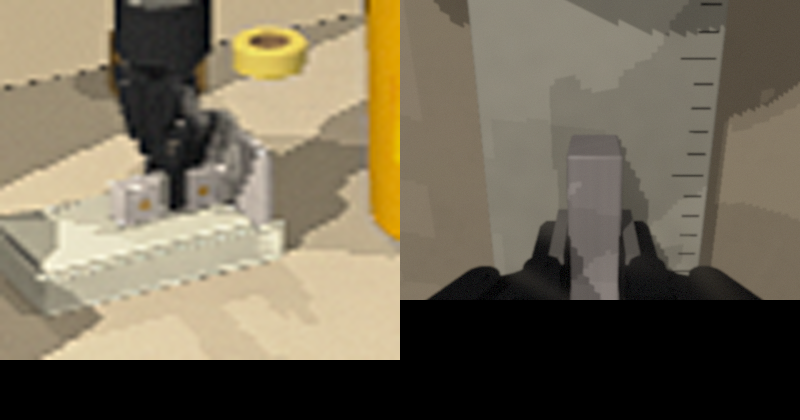

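The square sits flat on the plate with its blade against the stop (c5, foot at (120–240,200), blade at (260,190)). The forces hold steady. I'll ease the x push slightly, confirm, and hand in.

Converted, 0.3 mm / 250 = 0.0012, -0.1 mm / 250 = -0.0004.

Request:
{"fn": "shift_gripper", "kwargs": {"rows": [[10,[0.0012,0,-0.0004],0],[10,[0.0012,0,-0.0004],0],[10,[0.0012,0,-0.0004],0],[10,[0.0012,0,-0.0004],0],[10,[0.0012,0,-0.0004],0]]}}

```text
time: 12.48
ee_pos: [586.5, 160.5, 67.2]
eef_rot: [-180.0, -0.1, 180.0]
force: [-9.6, 1.7, 8.0]
grip_width: 18.4
gripper_force: 100.1
```

Request:
{"fn": "shift_gripper", "kwargs": {"rows": [[10,[0,0,0],0],[10,[0,0,0],0],[10,[0,0,0],0],[10,[0,0,0],0],[10,[0,0,0],0]]}}

```text
time: 12.9
ee_pos: [586.5, 160.5, 67.2]
eef_rot: [-180.0, -0.1, 180.0]
force: [-10.2, 0.1, 7.4]
grip_width: 18.4
gripper_force: 100.1
```

```bash
python3 -c "
from rig import r, viewer, job
print(job.job_done())"
```

```text
the job is handed in; nothing more can be done
None
```

I handed in the job at about 13 s: the foot plate snapped shut and stayed shut by itself, and the gripper still holds the square in the corner, with the wrist reading a steady 7 N or so down and 10 N against the heel stop (no verdict was returned).

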